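# Plug the open branch of a red tee

### The job

The red tee on the bench must be closed off: take the grey plug by its grip bar and set it in the tee's upward branch, turn it gently backward (anticlockwise from above) until you feel the thread start drop, then drive it forward (clockwise) until its flange lies flush on the rim. Never force the threads, let go of the plug at the end, and leave the other fittings and tools where they are.

Things in the scene. Friction and masses are not known exactly. Their poses are not given: they have to be found in the camera images.
- plug_grip (a point): centre of the grip bar of the grey galvanised plug (about 350 g), on the plug's axis; the plug stands upright on the bench at the start. z is the plug's axis, up. The bar is 46 mm long (along x), 14 mm thick (along y), 42 mm tall (21 mm above and below this point). Flange under it: 78 mm across, 6 mm thick, its underside 27 mm below this point. Right-hand thread.
- plug: the same plug; origin at the centre of its stem's lower end, 55 mm below the grip bar's centre, same axes. The stem is round, 51 mm across, 28 mm long below the flange, its end chamfered 4 mm. Three short thread lugs, 8 mm wide, 4 mm thick, 120 degrees apart (one on the +x side), stick out 6.5 mm from the stem (64 mm across), 11 mm above this origin.
- outlet (a point): centre of the upward-facing round mouth of the red tee, at the height of its rim (125 mm above the bench); z up. The rim is 84 mm across outside, 68 mm inside. The threads inside leave a round hole 54 mm across for the plug's stem. A plug lowered in at a wrong angle stands with its lugs on top of the threads, its flange underside about 15.5 mm above the rim.
- thread_top (a point): point on the mouth's axis, 4 mm below the rim, level with the flat tops of the threads. Right-hand, three square-cut starts 120 degrees apart; their clock position is unknown and unrelated to the tee's axes. From on top, at most 95 degrees of turning backward brings a drop of 7 to 9.5 mm; a solid stop follows about 20 degrees farther back. Turned forward while on top, lugs jam on these stops.
- seat (a point): same point as the mouth's centre: where the plug's flange underside centre ends when home. After the drop the flange is 6 to 8.5 mm above this. Turning forward (clockwise from above) leads the plug down 1 mm per 10 degrees with 2 mm of vertical play, so the flange meets the rim after 60 to 80 degrees; a solid stop comes some 15 degrees later. The plug does not screw itself down: follow it down lightly.
- tee: the red pipe tee, fixed to the bench; origin on the bench under the middle of the branch. Its horizontal run is 180 mm long along y and 72 mm across (78 at the ends), its axis 55 mm up, on a 150 mm square base plate
- coupling: grey galvanised pipe coupling, an upright tube 62 mm across and 50 tall; to be left alone; origin at the middle of its underside
- nipple: brass pipe nipple standing upright, 48 mm across its middle collar, 55 tall; to be left alone; origin at the middle of its underside
- ball_valve: brass ball valve standing on end, 44 mm across, 61 tall, with a red lever on one side; to be left alone; origin at the middle of its underside
- elbow: grey galvanised elbow lying flat, 52 mm tall; to be left alone; origin at the middle of its underside
- red_reducer: red cone-shaped pipe reducer, 76 mm across, 58 tall; to be left alone; origin at the middle of its underside
- wrench: steel wrench about 200 mm long, lying flat; to be left alone; origin at the middle of its underside
- sealant_tin: green tin, 60 mm across, 75 tall; to be left alone; origin at the middle of its underside
There are look-alikes about, which are no part of the job. Leave any turquoise look-alike of the plug alone.

How it is judged:
On the way, in this order (a step that is already met when the one before it is completed fails the run):
1. the plug is lifted off the bench (height (world z) of plug above 0.04 m), for 0.1 s.
2. the plug has dropped into the thread starts of the branch (flange less than 10 mm above the rim, on the axis within 4 mm, upright) (z of plug_grip in the frame of outlet below 0.037 m and horizontal distance between plug_grip and outlet below 0.004 m and angle between plug_grip's own z axis and vertical below 0.06 rad), for 0.1 s.
At the end, for the whole second after the job is handed in: the plug is in the red tee's branch with its flange flush on the rim (gap under 1.5 mm), on the axis within 4 mm and upright within 3.4 degrees, at rest and let go of (z of plug_grip in the frame of outlet between 0.0245 and 0.0285 m and horizontal distance between plug_grip and outlet below 0.004 m and angle between plug_grip's own z axis and vertical below 0.06 rad and linear speed of plug below 0.02 m/s and contact force between the fingers and plug below 0.1 N); the robot touches nothing.
It fails at once if the plug pressed or jammed against the tee or its threads with more than 60 N (contact force between plug and tee above 60 N).
It fails at once if another fitting or tool moved by more than 25 mm (distance of any of coupling, nipple, ball_valve, elbow, red_reducer, wrench, sealant_tin from where it was at the start of the episode above 0.025 m).
It also fails if it takes over 72 s, if anything falls off the work surface, if the arm or the gripper's body presses on something with over 40 N, if the wrist force passes 120 N, or if a joint passes its speed limit or range.

### The arm

A 6-joint arm with a two-finger parallel gripper is mounted at the origin on the work surface. World frame = base frame: x ahead of the robot, y to its left, z up, the work surface at z = 0. Lengths are in m, angles in rad, forces in N, time in s.
With the tool pointing down it reaches from about 0.375 to 0.975 m from the base axis. Payload 3.8 kg.
Tool frame: the origin (TCP) lies where the fingers leave the gripper's body, on its centre line; the fingertips stand 73 mm ahead of it and the grasp point (between the pads) lies 54 mm ahead of it (nose_length is the distance from the TCP to the fingertips, in m); z points along the fingers, y is the line along which they close (so a half turn about z gives the same grasp; the last joint's range is limited). The gripper opens to 85 mm and grips with 20 to 120 N. Pads are 22 mm wide; open, the fingers measure 114 mm over their backs; the gripper's body (76 mm by 85 mm) begins 54 mm behind the grasp point. The pads swing forward as they close: fully open they stand 13 mm farther back than shut.
Start: joints at [1.143, 0.264, 1.604, -0, 1.274, -0.037], TCP at [0.257, 0.624, 0.304] pointing down, gripper open.
Joint ranges: [-2.63, 2.63], [-0.94, 2.18], [0.31, 2.57], [-1.31, 4.45], [0, 2.66], [-2.55, 2.55]. Speed limits (rad/s): [2.57, 2.57, 3.14, 3.14, 3.14, 3.14].

### API

Orientations are given as a rotation vector (axis times angle).
In Python, from workcell import read_state, read_camera, calibration, finish_job, look_for, cut_out, tip_of, nose_length gives the robot as it stands.
- The arm moves only by the tool step_arm, never from a script. Its argument "targets" is a list of rows, each a list of 3 entries, a list of its own where there are three numbers: the turn, a rotation vector about the tool's x, y, z in rad, then the shift along the tool's x, y, z in mm, then the finger opening in mm, from 0 to 85.4. In form: [[[ax, ay, az], [x, y, z], grip], ...]. A call has 1 to 5 rows; each row shifts and turns the commanded pose from where the row before left it, along the tool's axes as they then stand; what a row does not reach is not made up. A row lasts 1/12 s, in which the tool goes at most 41.7 mm and 7.16 degrees, less where a joint would pass 70% of its speed; a pose out of reach is approached as far as the arm can. A call with a gripper value outside its range is refused whole. The fingers move at their own pace and stop on an object; "grip_force" is the grip in N (left out, the last holds). Time passes only in rows, so rows that do not move let the fingers close. It gives the time, the measured TCP pose, the force, the opening and the grip force at its end, in the units of the state.
- read_state(): the state, without advancing time (a new reading comes with each control period).
- read_camera(name): name is "scene" or "side" or "wrist"; returns the picture (420x560x3 uint8, red, green, blue); there is no depth.
- calibration(name): a dict with "camera_matrix" (3x3 intrinsics, pixels), "dist_coeffs" ([k1, k2, p1, p2, k3] as OpenCV has them; the pictures are not rectified), "R" (3x3) and "t" (3): a world point X has camera coordinates R X + t. Camera axes: x right, y down, z forward; pixel columns grow to the right and rows downward; lengths in m; the calibration is good to about 2 mm. A picture is of the moment at which its call begins: read the wrist's pose just before it. calibration takes no time and is no camera call; for the wrist camera it gives the pose at the moment of the call.
- finish_job(): hands the job in; it is judged then, once.
Trained networks look in the newest picture that a camera, given by its name, has taken for a name from the list of things; names that differ only in an ending like _2 or _b are one class to them, and where a whole thing is asked for, a point or a joint stands for the part that bears it (a point fixed in the world has none). Each returns a list of dicts, best first, with "score" (0 to 1); they miss things now and then, are a little off and sometimes report something else, mostly with a low value. They report only what shows in the picture. A call takes as long as a camera call. They do not tell look-alikes from the thing itself.
- look_for(camera, query): "extent" ([left, top, right, bottom] in pixels, round what is visible of it).
- cut_out(camera, query): "region" (420x560 bool, what is visible of it) and "extent" ([left, top, right, bottom] in pixels, round what is visible of it).
- tip_of(camera, query): "at" ([row, column] in pixels: a listed point, or the origin of a listed thing).
The state is a dict: "time": time; "q": joint angles; "joint_vel": joint speeds; "joint_torque": joint torques, N m; "tool_pos": TCP position; "tcp_rot": TCP orientation; "wrist_force": force on the tool from outside, world axes, zero at the start; "torque": the same for the moment, N m; "width": opening from 0.0 (shut) to 1.0 (fully open); "grip_force": force on a finger pad.
Only numpy, scipy, OpenCV 4.12 (cv2) and the standard library are available. Lean on these libraries where they do the work, as an engineer would, in place of code of your own. Each camera call takes 0.05 s, during which the arm holds its last target. There are 200 camera calls.

## Working session

There is one attempt and no reset: what is moved stays moved. The work goes in short steps, Python scripts to look and compute and a tool call to move; the robot and the scene stay as the last step left them, time stands still between calls to the robot, and variables do not carry over. Pictures are saved under pics/ and viewed, at most 10 in all, crops included, and the job is handed in when it is done.

Besides the shell and the picture viewer there is one more tool, called after "Request:" by a JSON object that holds its "api" and its "payload", one argument or row to a line. step_arm: Moves the arm, as the interface text tells. Its arguments: {"type":"object","properties":{"targets":{"type":"array","items":{"type":"array"}},"grip_force":{"type":"number"}},"required":["targets"]}

```bash
mkdir -p pics; ls; cat > h.py <<'E'
import numpy as np, cv2
from workcell import *
def ray(cam,rc,cal=None):
    c=cal or calibration(cam);K=np.array(c["camera_matrix"]);d=np.array(c["dist_coeffs"]);R=np.array(c["R"]);t=np.array(c["t"])
    p=cv2.undistortPoints(np.array([[[rc[1],rc[0]]]],float),K,d)[0,0]
    return -R.T@t, R.T@np.array([p[0],p[1],1.])
def atz(cam,rc,z,cal=None):
    o,v=ray(cam,rc,cal); return o+v*(z-o[2])/v[2]
def tri(a,b):
    A=np.zeros((3,3));B=np.zeros(3)
    for o,v in (a,b):
        v=v/np.linalg.norm(v);P=np.eye(3)-np.outer(v,v);A+=P;B+=P@o
    return np.linalg.solve(A,B)
def proj(cam,X,cal=None):
    c=cal or calibration(cam);R=np.array(c["R"])
    return cv2.projectPoints(np.array(X,float).reshape(-1,3),cv2.Rodrigues(R)[0],np.array(c["t"],float),np.array(c["camera_matrix"]),np.array(c["dist_coeffs"]))[0][:,0]
def save(im,name): cv2.imwrite("pics/"+name,im[:,:,::-1])
E
python3 - <<'E'
from h import *
ims=[read_camera(n) for n in("scene","side")]
save(ims[0],"scene1.png");save(ims[1],"side1.png")
for c in("scene","side"):
    for q in("plug_grip","plug","outlet","tee"):
        print(c,q,[(np.round(r["at"]),round(r["score"],2)) for r in tip_of(c,q)])
    print([(np.round(r["extent"]),round(r["score"],2)) for r in look_for(c,"plug")])
print(nose_length)
E
```

```text
pics
scene plug_grip [(array([203., 425.]), 0.97), (array([181., 352.]), 0.92), (array([183., 398.]), 0.9), (array([162., 334.]), 0.81), (array([194., 348.]), 0.46)]
scene plug [(array([176., 333.]), 0.9), (array([220., 420.]), 0.82), (array([201., 393.]), 0.67), (array([198., 348.]), 0.59), (array([183., 355.]), 0.59), (array([222., 370.]), 0.59)]
scene outlet [(array([215., 185.]), 0.68)]
scene tee [(array([249., 192.]), 0.76)]
[(array([322., 156., 346., 181.]), 0.89), (array([339., 173., 362., 202.]), 0.7), (array([411., 198., 438., 226.]), 0.69), (array([382., 180., 410., 206.]), 0.55)]
side plug_grip [(array([205., 165.]), 0.93), (array([138., 209.]), 0.72), (array([155., 192.]), 0.6), (array([185., 201.]), 0.57)]
side plug [(array([216., 168.]), 0.96), (array([199., 205.]), 0.9), (array([169., 190.]), 0.84), (array([149., 213.]), 0.54)]
side outlet [(array([249., 340.]), 0.7), (array([206., 278.]), 0.52)]
side tee [(array([275., 333.]), 0.7)]
[(array([177., 150., 200., 173.]), 0.77), (array([153., 194., 175., 222.]), 0.68), (array([192., 180., 213., 204.]), 0.67), (array([202., 134., 221., 154.]), 0.61), (array([299., 234., 374., 306.]), 0.61)]
0.0726
```

```bash
python3 - <<'E'
import cv2,numpy as np
a=cv2.imread("pics/scene1.png");b=cv2.imread("pics/side1.png")
a2=cv2.resize(a[130:280,130:480],(800,343),interpolation=cv2.INTER_CUBIC)
b2=cv2.resize(b[110:320,120:420],(800,560),interpolation=cv2.INTER_CUBIC)
cv2.imwrite("pics/s1.png",a);cv2.imwrite("pics/a2.png",cv2.resize(a[130:330,290:460],(680,600*800//800),interpolation=cv2.INTER_CUBIC));cv2.imwrite("pics/b2.png",b2)
E
```

```text
(no output)
```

View pics/scene1.png

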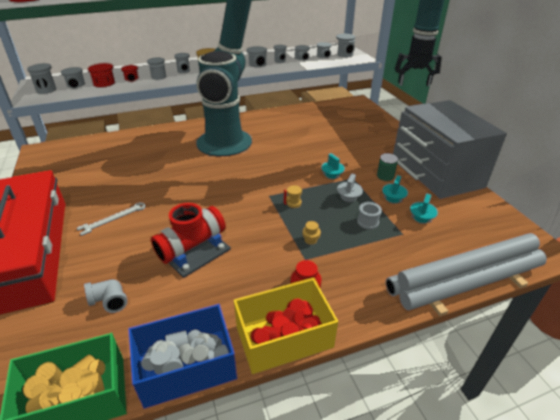

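View pics/b2.png

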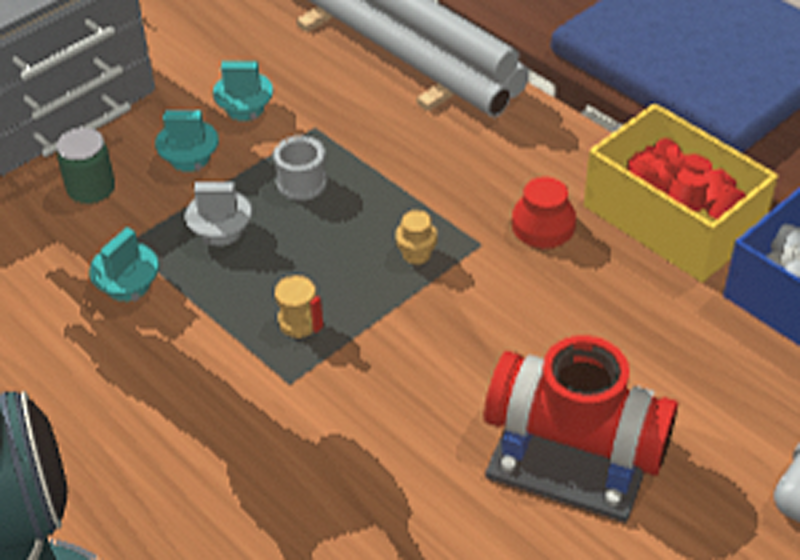

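The grey plug is at about (row 185, col 350) in the scene picture and (184, 201) in the side picture. The three turquoise ones stand around it. The tee mouth is at about (215, 185) in scene and (249, 340) in side.

```bash
python3 - <<'E'
from h import *
g=tri(ray("scene",(181,352)),ray("side",(185,201)));o=tri(ray("scene",(215,185)),ray("side",(249,340)))
print("grip",g,"out",o)
print([atz(c,p,.055) for c,p in(("scene",(181,352)),("side",(185,201)))],[atz(c,p,.125) for c,p in(("scene",(215,185)),("side",(249,340)))])
s=read_state();print(s["tool_pos"],s["tcp_rot"],s["time"],s["wrist_force"])
print(cv2.Rodrigues(np.array(s["tcp_rot"]))[0].round(3))
c=calibration("wrist");R=np.array(c["R"]);print("wristcam",-R.T@c["t"],R.round(2))
E
```

```text
grip [0.47693408 0.28640043 0.05799576] out [ 0.54617802 -0.22147211  0.11941406]
[array([0.46906617, 0.29479512, 0.055     ]), array([0.47707856, 0.28284791, 0.055     ])] [array([ 0.55362259, -0.22232955,  0.125     ]), array([ 0.54243763, -0.2236094 ,  0.125     ])]
[0.25714428 0.62411522 0.30389086] [6.10012777e-01 3.08178379e+00 9.64215737e-05] 0.6 [ 0.27408608 -0.58577208 -0.11918943]
[[-0.925  0.381  0.   ]
 [ 0.381  0.925  0.   ]
 [-0.     0.    -1.   ]]
wristcam [0.18706298 0.6527622  0.37320613] [[ 0.38  0.92 -0.  ]
 [ 0.88 -0.36  0.3 ]
 [ 0.27 -0.11 -0.96]]
```

Request:
{"api": "step_arm", "payload": {
  "targets": [
    [[0, 0, 0], [-33, -23, 0], 85],
    [[0, 0, 0], [-33, -23, 0], 85],
    [[0, 0, 0], [-33, -23, 0], 85],
    [[0, 0, 0], [-33, -23, 0], 85],
    [[0, 0, 0], [-33, -23, 0], 85]
  ]
}}

```text
time: 1.02
tool_pos: [0.3665, 0.4534, 0.3041]
tcp_rot: [0.609, 3.082, 0.001]
wrist_force: [0.6, 0.3, 0.3]
width: 0.994
grip_force: 0.0
```

Request:
{"api": "step_arm", "payload": {
  "targets": [
    [[0, 0, 0], [-33, -23, 0], 85],
    [[0, 0, 0], [-33, -23, 0], 85],
    [[0, 0, 0], [-33, -23, 0], 85],
    [[0, 0, 0], [-33, -23, 0], 85],
    [[0, 0, 0], [-20, -23, 0], 85]
  ]
}}

```text
time: 1.43
tool_pos: [0.4646, 0.2884, 0.3043]
tcp_rot: [0.611, 3.08, 0.001]
wrist_force: [1.0, 0.1, -0.4]
width: 0.99
grip_force: 0.0
```

```bash
python3 - <<'E'
from h import *
s=read_state();print(s["tool_pos"],s["q"],s["time"],s["joint_vel"])
cal=calibration("wrist");im=read_camera("wrist");save(im,"w1.png")
for q in("plug_grip","plug"):print(q,[(np.round(r["at"]),round(r["score"],2),atz("wrist",r["at"],.055 if q!="plug" else 0,cal).round(4)) for r in tip_of("wrist",q)])
E
```

```text
[0.46458733 0.28837534 0.30434636] [ 5.10477750e-01  2.03046777e-02  1.87946610e+00 -1.09126158e-03
  1.24009137e+00 -6.67999018e-01] 1.4333 [-0.634903   -0.18886733  0.19800646  0.0197894   0.00761938 -0.62101943]
plug_grip [(array([200., 413.]), 0.93, array([0.5292, 0.411 , 0.055 ])), (array([277., 462.]), 0.86, array([0.6431, 0.4405, 0.055 ])), (array([201., 288.]), 0.69, array([0.4791, 0.2865, 0.055 ])), (array([ 83., 240.]), 0.66, array([0.3524, 0.2882, 0.055 ]))]
plug [(array([ 81., 245.]), 0.97, array([0.3449, 0.2897, 0.    ])), (array([254., 438.]), 0.89, array([0.638 , 0.4383, 0.    ])), (array([190., 399.]), 0.77, array([0.533, 0.414, 0.   ])), (array([190., 287.]), 0.59, array([0.479 , 0.2848, 0.    ]))]
```

View pics/w1.png

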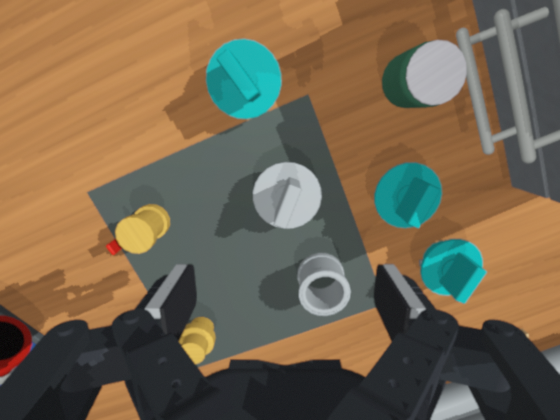

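The grey plug is at (287, 197) and the coupling at (323, 285). The bar lies nearly along the tool's x axis. I'll centre over it, go lower and look again.

Request:
{"api": "step_arm", "payload": {
  "targets": [
    [[0, 0, 0], [-9, 1, 20], 85],
    [[0, 0, 0], [-8, 1, 35], 85],
    [[0, 0, 0], [0, 0, 30], 85],
    [[0, 0, 0], [0, 0, 0], 85],
    [[0, 0, 0], [0, 0, 0], 85]
  ]
}}

```text
time: 2.0
tool_pos: [0.4773, 0.2864, 0.217]
tcp_rot: [-0.607, -3.078, 0.005]
wrist_force: [0.1, -0.1, 0.2]
width: 0.992
grip_force: 0.0
```

```bash
python3 - <<'E'
from h import *
s=read_state();print(s["tool_pos"],s["q"],s["time"],s["wrist_force"])
cal=calibration("wrist");im=read_camera("wrist");save(im,"w2.png")
for q in("plug_grip","plug"):print(q,[(np.round(r["at"]),round(r["score"],2),atz("wrist",r["at"],.055 if q!="plug" else 0,cal).round(4)) for r in tip_of("wrist",q)])
for r in cut_out("wrist","plug")[:3]:
    print(r["extent"],r["score"])
np.savez("w2cal.npz",**{k:np.array(v) for k,v in cal.items()})
E
```

```text
[0.47730936 0.28636485 0.2170431 ] [ 4.95418269e-01  1.15197217e-01  1.94672872e+00  5.03500927e-04
  1.08477658e+00 -6.85893515e-01] 2.0 [ 0.05661263 -0.05401757  0.19397989]
plug_grip [(array([216., 287.]), 0.95, array([0.4786, 0.2869, 0.055 ])), (array([314., 512.]), 0.72, array([0.6405, 0.4392, 0.055 ])), (array([216., 457.]), 0.68, array([0.5297, 0.4117, 0.055 ])), (array([ 56., 445.]), 0.23, array([0.4122, 0.432 , 0.055 ]))]
plug [(array([ 59., 233.]), 0.98, array([0.3475, 0.2909, 0.    ])), (array([199., 430.]), 0.97, array([0.5313, 0.4147, 0.    ])), (array([284., 477.]), 0.77, array([0.6414, 0.4386, 0.    ])), (array([198., 286.]), 0.64, array([0.4775, 0.2859, 0.    ]))]
[173.4, 0.6, 278.3, 107.7] 0.97
[451.1, 262.4, 548.5, 337.6] 0.73
[240.5, 165.6, 330.2, 256.6] 0.64
```

View pics/w2.png

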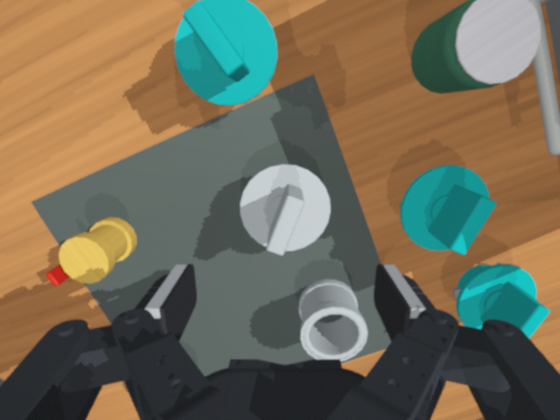

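```bash
python3 - <<'E'
from h import *
cal=dict(np.load("w2cal.npz"));im=cv2.imread("pics/w2.png")
g=cv2.GaussianBlur(cv2.cvtColor(im,cv2.COLOR_BGR2GRAY),(0,0),1).astype(np.float32);G=cv2.magnitude(cv2.Sobel(g,5,1,0),cv2.Sobel(g,5,0,1))
best=[]
for a in np.arange(0,np.pi,np.radians(2)):
  for dx in np.arange(-.006,.0061,.002):
    for dy in np.arange(-.006,.0061,.002):
      u=np.array([np.cos(a),np.sin(a),0]);v=np.array([-u[1],u[0],0]);c=np.array([.478+dx,.2865+dy,.076])
      q=[c+u*.023+v*.007,c+u*.023-v*.007,c-u*.023-v*.007,c-u*.023+v*.007]
      P=np.vstack([np.linspace(q[i],q[(i+1)%4],40 if i%2 else 14) for i in range(4)])
      p=proj("wrist",P,cal);best.append((G[p[:,1].round().astype(int),p[:,0].round().astype(int)].mean(),np.degrees(a),c,p[[0,14,54,68]].round()))
best.sort(key=lambda t:-t[0])
for b in best[:5]:print(b[0].round(1),b[1],b[2],b[3].tolist())
R=cv2.Rodrigues(np.array(read_state()["tcp_rot"]))[0];print("toolx yaw",np.degrees(np.arctan2(R[1,0],R[0,0])),R.round(3))
E
```

```text
96.9 138.0 [0.478  0.2865 0.076 ] [[288.0, 193.0], [307.0, 199.0], [285.0, 255.0], [267.0, 249.0]]
96.0 136.0 [0.478  0.2865 0.076 ] [[289.0, 193.0], [308.0, 200.0], [284.0, 255.0], [266.0, 249.0]]
89.2 140.0 [0.478  0.2865 0.076 ] [[287.0, 193.0], [306.0, 198.0], [286.0, 255.0], [268.0, 250.0]]
89.1 134.0 [0.478  0.2865 0.076 ] [[290.0, 193.0], [309.0, 201.0], [282.0, 255.0], [265.0, 248.0]]
81.4 132.0 [0.478  0.2865 0.076 ] [[292.0, 193.0], [310.0, 201.0], [281.0, 255.0], [264.0, 247.0]]
toolx yaw 157.65856599919707 [[-0.925  0.38   0.004]
 [ 0.38   0.925  0.002]
 [-0.003  0.004 -1.   ]]
```

Request:
{"api": "step_arm", "payload": {
  "targets": [
    [[0, 0, 0.117], [0, 0, 10], 85],
    [[0, 0, 0.117], [0, 0, 15], 85],
    [[0, 0, 0.116], [0, 0, 25], 85],
    [[0, 0, 0], [0, 0, 30], 85],
    [[0, 0, 0], [0, 0, 23], 85]
  ]
}}

```text
time: 2.62
tool_pos: [0.4801, 0.2869, 0.1168]
tcp_rot: [1.136, 2.926, 0.005]
wrist_force: [0.1, 0.5, -0.4]
width: 0.998
grip_force: 0.0
```

Request:
{"api": "step_arm", "payload": {
  "targets": [
    [[0, 0, 0], [0, 0, 0], 85],
    [[0, 0, 0], [0, 0, 0], 40],
    [[0, 0, 0], [0, 0, 0], 40],
    [[0, 0, 0], [0, 0, 0], 30],
    [[0, 0, 0], [0, 0, 0], 30]
  ],
  "grip_force": 60
}}

```text
time: 3.03
tool_pos: [0.4806, 0.2869, 0.1184]
tcp_rot: [1.136, 2.926, 0.005]
wrist_force: [-0.7, 0.3, -0.3]
width: 0.443
grip_force: 0.0
```

```bash
python3 - <<'E'
from h import *
s=read_state();print(s["tool_pos"],s["time"],s["wrist_force"],s["width"])
im=read_camera("wrist");save(im,"w3.png")
E
```

```text
[0.48061267 0.28694325 0.11835545] 3.0333 [-0.70986151  0.26590851 -0.25270887] 0.44289113221812854
```

View pics/w3.png

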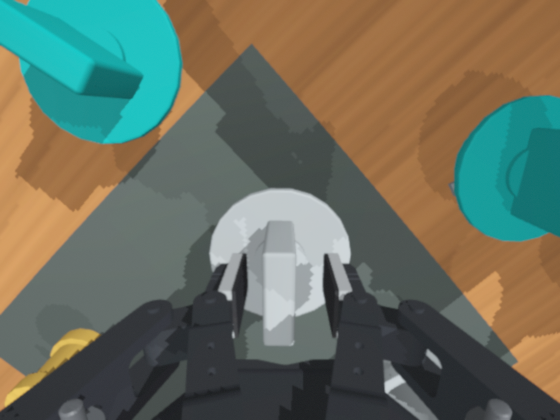

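The bar sits squarely between the fingers, at (280, 285). I'll make a small correction, grip and lift.

Request:
{"api": "step_arm", "payload": {
  "targets": [
    [[0, 0, 0], [2, 0, 4], 25],
    [[0, 0, 0], [0, 0, 0], 0],
    [[0, 0, 0], [0, 0, 0], 0],
    [[0, 0, 0], [0, 0, 0], 0],
    [[0, 0, 0], [0, 0, 0], 0]
  ],
  "grip_force": 80
}}

```text
time: 3.5
tool_pos: [0.4775, 0.2875, 0.112]
tcp_rot: [-1.137, -2.928, -0.0]
wrist_force: [-1.0, 0.5, 3.0]
width: 0.152
grip_force: 78.3
```

Request:
{"api": "step_arm", "payload": {
  "targets": [
    [[0, 0, 0], [0, 0, 0], 0],
    [[0, 0, 0], [0, 0, 0], 0],
    [[0, 0, 0], [0, 0, 0], 0],
    [[0, 0, 0], [0, 0, -10], 0],
    [[0, 0, 0], [0, 0, -15], 0]
  ]
}}

```text
time: 3.92
tool_pos: [0.4758, 0.2862, 0.1348]
tcp_rot: [-1.136, -2.925, 0.007]
wrist_force: [0.1, 0.3, -3.5]
width: 0.15
grip_force: 78.0
```

```bash
python3 - <<'E'
from h import *
s=read_state();print(s["tool_pos"],s["q"],s["time"],s["wrist_force"],s["torque"],s["width"],s["grip_force"])
E
```

```text
[0.47577044 0.28621758 0.13477412] [ 4.96907967e-01  2.07876932e-01  2.01100144e+00 -4.62004314e-04
  9.28341984e-01 -3.32924240e-01] 3.9167 [ 0.07277999  0.25880831 -3.46108876] [-0.05674627  0.01177771 -0.01925137] 0.14963233551637917 77.95027613639832
```

Request:
{"api": "step_arm", "payload": {
  "targets": [
    [[0, 0, 0.12], [0, 0, -25], 0],
    [[0, 0, 0.12], [0, 0, -35], 0],
    [[0, 0, 0.12], [0, 0, -35], 0],
    [[0, 0, 0.12], [0, 0, -30], 0],
    [[0, 0, 0.12], [0, 0, -25], 0]
  ]
}}

```text
time: 4.33
tool_pos: [0.4778, 0.2873, 0.2893]
tcp_rot: [1.959, 2.455, 0.002]
wrist_force: [0.5, 0.5, -2.6]
width: 0.152
grip_force: 78.1
```

Request:
{"api": "step_arm", "payload": {
  "targets": [
    [[0, 0, 0.12], [0, 0, 0], 0],
    [[0, 0, 0.12], [0, 0, 0], 0],
    [[0, 0, 0.12], [0, 0, 0], 0],
    [[0, 0, 0.12], [0, 0, 0], 0],
    [[0, 0, 0.12], [0, 0, 0], 0]
  ]
}}

```text
time: 4.75
tool_pos: [0.4772, 0.2869, 0.2863]
tcp_rot: [2.597, 1.767, -0.002]
wrist_force: [-0.2, -0.5, -2.6]
width: 0.153
grip_force: 78.1
```

Request:
{"api": "step_arm", "payload": {
  "targets": [
    [[0, 0, 0.12], [0, 0, 0], 0],
    [[0, 0, 0.12], [0, 0, 0], 0],
    [[0, 0, 0.12], [0, 0, 0], 0],
    [[0, 0, 0.0], [0, 0, 0], 0],
    [[0, 0, 0], [0, 0, 0], 0]
  ]
}}

```text
time: 5.17
tool_pos: [0.4773, 0.2871, 0.2863]
tcp_rot: [2.866, 1.287, -0.002]
wrist_force: [-0.1, 0.3, -3.3]
width: 0.157
grip_force: 78.2
```

```bash
python3 - <<'E'
from h import *
s=read_state();print(s["tool_pos"],s["q"],s["time"],s["wrist_force"])
R=cv2.Rodrigues(np.array(s["tcp_rot"]))[0];print(R.round(3));print("tool delta to tee",R.T@(np.array([.547,-.222,.285])-s["tool_pos"]))
E
```

```text
[0.4772932  0.28705146 0.28634853] [ 4.96868351e-01  5.40012804e-02  1.87837726e+00 -2.82031466e-04
  1.21037563e+00  1.22373473e+00] 5.1667 [-0.09034075  0.30789396 -3.2710221 ]
[[ 0.664  0.747 -0.001]
 [ 0.747 -0.664 -0.001]
 [-0.001 -0.    -1.   ]]
tool delta to tee [-0.33410877  0.39033669  0.00168606]
```

Request:
{"api": "step_arm", "payload": {
  "targets": [
    [[0, 0, 0], [-20, 18, 0], 0],
    [[0, 0, 0], [-30, 28, 0], 0],
    [[0, 0, 0], [-30, 28, 0], 0],
    [[0, 0, 0], [-30, 28, 0], 0],
    [[0, 0, 0], [-30, 28, 0], 0]
  ]
}}

```text
time: 5.58
tool_pos: [0.4806, 0.0948, 0.2868]
tcp_rot: [2.865, 1.289, -0.0]
wrist_force: [-0.0, -1.0, -3.2]
width: 0.153
grip_force: 78.6
```

Request:
{"api": "step_arm", "payload": {
  "targets": [
    [[0, 0, 0], [-30, 28, 0], 0],
    [[0, 0, 0], [-30, 28, 0], 0],
    [[0, 0, 0], [-30, 28, 0], 0],
    [[0, 0, 0], [-30, 28, 0], 0],
    [[0, 0, 0], [-30, 28, 0], 0]
  ]
}}

```text
time: 6.0
tool_pos: [0.4848, -0.1107, 0.287]
tcp_rot: [2.865, 1.287, 0.0]
wrist_force: [1.8, 0.3, -3.3]
width: 0.152
grip_force: 78.6
```

Request:
{"api": "step_arm", "payload": {
  "targets": [
    [[0, 0, 0], [-30, 28, 0], 0],
    [[0, 0, 0], [-30, 28, 0], 0],
    [[0, 0, 0], [-30, 28, 0], 0],
    [[0, 0, 0], [-30, 28, 0], 0],
    [[0, 0, 0], [-10, 10, 0], 0]
  ]
}}

```text
time: 6.42
tool_pos: [0.4891, -0.2923, 0.287]
tcp_rot: [2.865, 1.281, -0.002]
wrist_force: [-0.4, -0.1, -2.5]
width: 0.155
grip_force: 78.7
```

Request:
{"api": "step_arm", "payload": {
  "targets": [
    [[0, 0, 0], [0, 0, 0], 0],
    [[0, 0, 0], [0, 0, 0], 0],
    [[0, 0, 0], [0, 0, 0], 0],
    [[0, 0, 0], [0, 0, 0], 0]
  ]
}}

```text
time: 6.75
tool_pos: [0.4896, -0.2856, 0.2866]
tcp_rot: [-2.866, -1.285, 0.0]
wrist_force: [-0.2, 0.2, -2.9]
width: 0.157
grip_force: 78.7
```

```bash
python3 - <<'E'
from h import *
s=read_state();print(s["tool_pos"],s["q"],s["time"],s["wrist_force"])
cal=calibration("wrist");im=read_camera("wrist");save(im,"w4.png")
np.savez("w4cal.npz",**{k:np.array(v) for k,v in cal.items()})
for q,z in(("outlet",.125),("thread_top",.121),("plug_grip",s["tool_pos"][2]-.057)):print(q,[(np.round(r["at"]),round(r["score"],2),atz("wrist",r["at"],z,cal).round(4)) for r in tip_of("wrist",q)])
E
```

```text
[ 0.48956109 -0.28560506  0.28662942] [-5.72269317e-01  7.24358532e-02  1.85828522e+00  4.53052205e-04
  1.21179183e+00  1.55382724e-01] 6.75 [-0.19373022  0.19690354 -2.91803538]
outlet [(array([101., 282.]), 0.56, array([ 0.5434, -0.2215,  0.125 ]))]
thread_top [(array([ 97., 283.]), 0.93, array([ 0.5462, -0.22  ,  0.121 ]))]
plug_grip [(array([291., 285.]), 0.81, array([ 0.4872, -0.2882,  0.2296]))]
```

View pics/w4.png

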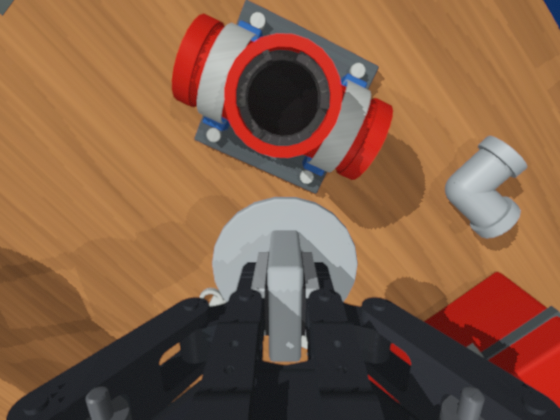

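```bash
cat > fit.py <<'E'
from h import *
from scipy.optimize import minimize
def field(path):
    g=cv2.GaussianBlur(cv2.imread(path).astype(np.float32),(0,0),1.2)
    return max_g(g)
def max_g(g):
    return np.sqrt(sum(cv2.Sobel(g[:,:,k],5,1,0)**2+cv2.Sobel(g[:,:,k],5,0,1)**2 for k in range(3)))
def score(G,cal,P):
    p=proj("wrist",P,cal).astype(np.float32)
    return cv2.remap(G,p[:,:1],p[:,1:],cv2.INTER_LINEAR).mean()
def circ(c,r,th): return np.stack([c[0]+r*np.cos(th),c[1]+r*np.sin(th),np.full_like(th,c[2])],1)
def best(f,c0,span=.008):
    gr=np.arange(-span,span+1e-4,.001);m=max(((f((c0[0]+a,c0[1]+b)),c0[0]+a,c0[1]+b) for a in gr for b in gr))
    r=minimize(lambda x:-f(x),m[1:],method="Nelder-Mead",options=dict(initial_simplex=[m[1:],(m[1]+.001,m[2]),(m[1],m[2]+.001)]));return r.x,-r.fun
E
python3 - <<'E'
from fit import *
cal=dict(np.load("w4cal.npz"));G=field("pics/w4.png");s=read_state()
R=cv2.Rodrigues(np.array(s["tcp_rot"]))[0];T=np.array(s["tool_pos"])
al=np.linspace(0,2*np.pi,180,endpoint=False)
for rs in((.042,),(.034,),(.042,.034)):
    print(rs,best(lambda x:np.mean([score(G,cal,circ((x[0],x[1],.125),r,al)) for r in rs]),(.545,-.221)))
yaw=np.arctan2(R[1,0],R[0,0]);d=np.radians
side=np.concatenate([np.linspace(d(62),d(105),30),-np.linspace(d(62),d(105),30)])+yaw;front=np.linspace(-d(52),d(52),60)+yaw
zt=T[2]-.078
for f in(lambda x:score(G,cal,circ((x[0],x[1],zt),.039,side))+score(G,cal,circ((x[0],x[1],zt-.006),.039,front)),):
    x,v=best(f,T[:2]);print("plug",x,v,"in tool",R.T@(np.r_[x,T[2]]-T))
E
```

```text
(0.042,) (array([ 0.54526111, -0.22037317]), np.float64(287.33538818359375))
(0.034,) (array([ 0.54526972, -0.22021112]), np.float64(204.82379150390625))
(0.042, 0.034) (array([ 0.54526613, -0.22033063]), np.float64(245.93739318847656))
plug [ 0.48610021 -0.28870445] 387.24603271484375 in tool [-4.56039638e-03 -9.23980957e-04 -4.54803480e-07]
```

```bash
python3 - <<'E'
from fit import *
cal=dict(np.load("w4cal.npz"));G=field("pics/w4.png");s=read_state()
R=cv2.Rodrigues(np.array(s["tcp_rot"]))[0];T=np.array(s["tool_pos"]);yaw=np.arctan2(R[1,0],R[0,0]);d=np.radians
side=np.concatenate([np.linspace(d(62),d(105),30),-np.linspace(d(62),d(105),30)])+yaw;front=np.linspace(-d(52),d(52),60)+yaw
for dz in(-.074,-.076,-.078,-.080,-.082):
    zt=T[2]+dz
    x,v=best(lambda x:score(G,cal,circ((x[0],x[1],zt),.039,side))+score(G,cal,circ((x[0],x[1],zt-.006),.039,front)),T[:2]);print(dz,v.round(1),R.T@(np.r_[x,T[2]]-T)*1e3)
# bar top
u=R[:,0];w=R[:,1]
def bar(x,z):
    c=np.r_[x,z];k=[c+u*.023+w*.007,c+u*.023-w*.007,c-u*.023-w*.007,c-u*.023+w*.007]
    return np.vstack([np.linspace(k[i],k[(i+1)%4],40 if i%2 else 24) for i in range(4)])
for dz in(-.034,-.036,-.038):
    x,v=best(lambda x:score(G,cal,bar(x,T[2]+dz)),T[:2]);print("bar",dz,v.round(1),R.T@(np.r_[x,T[2]]-T)*1e3, proj("wrist",bar(x,T[2]+dz),cal)[[0,24,64,88]].round().tolist())
E
```

```text
-0.074 303.6 [-3.71976042e+00 -1.40118048e+00 -4.95981593e-04]
-0.076 339.9 [-4.15345142e+00 -1.12131267e+00 -4.68235668e-04]
-0.078 387.2 [-4.56039638e+00 -9.23980957e-01 -4.54803480e-04]
-0.08 431.6 [-4.84973652e+00 -7.84639511e-01 -4.45438946e-04]
-0.082 434.7 [-5.26732346e+00 -8.40700004e-01 -4.81573065e-04]
bar -0.034 181.2 [-8.37217038e-01  3.16456834e-01  1.03514836e-05] [[306.0, 265.0], [268.0, 265.0], [269.0, 364.0], [303.0, 364.0]]
bar -0.036 189.4 [-2.33853114e+00  2.11734616e-01 -1.00864392e-04] [[305.0, 266.0], [268.0, 266.0], [270.0, 363.0], [303.0, 363.0]]
bar -0.038 201.9 [-4.15110146e+00 -3.44645664e-01 -3.18145684e-04] [[303.0, 268.0], [267.0, 268.0], [269.0, 363.0], [301.0, 363.0]]
```

Request:
{"api": "step_arm", "payload": {
  "targets": [
    [[0, 0, 0], [18, 0, 0], 0],
    [[0, 0, 0], [30, 0, 0], 0],
    [[0, 0, 0], [30, 0, 7], 0],
    [[0, 0, 0], [12, -1, 12], 0],
    [[0, 0, 0], [0, 0, 10], 0]
  ]
}}

```text
time: 7.37
tool_pos: [0.5506, -0.2166, 0.2577]
tcp_rot: [2.865, 1.288, 0.002]
wrist_force: [-0.9, 0.4, -4.1]
width: 0.154
grip_force: 78.8
```

Request:
{"api": "step_arm", "payload": {
  "targets": [
    [[0, 0, 0], [0, 0, 0], 0],
    [[0, 0, 0], [0, 0, 0], 0],
    [[0, 0, 0], [0, 0, 0], 0],
    [[0, 0, 0], [0, 0, 0], 0]
  ]
}}

```text
time: 7.7
tool_pos: [0.5487, -0.2201, 0.2586]
tcp_rot: [2.868, 1.28, 0.001]
wrist_force: [0.7, 0.2, -2.8]
width: 0.152
grip_force: 78.7
```

```bash
python3 - <<'E'
from h import *
s=read_state();T=np.array(s["tool_pos"]);print(T,s["tcp_rot"],s["q"],s["time"],s["wrist_force"],s["torque"])
ims={}
for c in("scene","side"):
    im=read_camera(c);ims[c]=im
    p=proj(c,[.5453,-.2203,.16])[0];x,y=p.round().astype(int);w=cv2.resize(im[y-50:y+50,x-65:x+65],(520,400),interpolation=cv2.INTER_CUBIC)
    cal=calibration(c)
    for z,r,col in((.125,.042,(0,255,0)),(T[2]-.081,.039,(0,0,255)),(T[2]-.087,.039,(0,0,255)),(T[2]-.112,.0215,(255,255,0))):
        th=np.linspace(0,2*np.pi,100);q=proj(c,np.stack([.5453+r*np.cos(th),-.2203+r*np.sin(th),np.full(100,z)],1),cal)
        cv2.polylines(w,[(((q-[x-65,y-50])+.5)*4-.5).round().astype(np.int32)],True,col,1,cv2.LINE_AA)
    ims[c]=w
save(np.vstack(list(ims.values()))[:, :].copy(),"ov.png");a=cv2.imread("pics/ov.png");cv2.imwrite("pics/ov.png",np.hstack([a[:400],a[400:]])[:, :][:, :]) 
b=cv2.imread("pics/ov.png");cv2.imwrite("pics/ov.png",cv2.resize(np.hstack([b[:,60:460],b[:,580:980]]),(800,400)))
E
```

```text
[ 0.54870784 -0.22012868  0.2585621 ] [2.86779549e+00 1.28029480e+00 6.74373682e-04] [-4.23493042e-01  1.38973705e-01  1.83840351e+00 -3.65212582e-04
  1.16319299e+00  3.07671137e-01] 7.7 [ 0.6884596   0.18849559 -2.83696546] [ 0.03151671 -0.07015576  0.00477298]
```

View pics/ov.png

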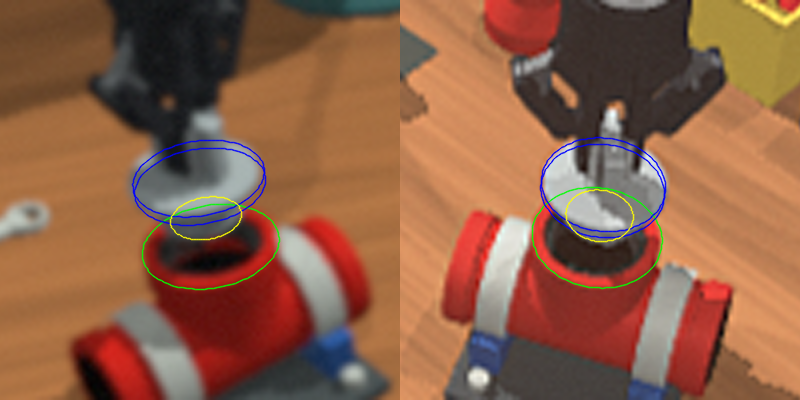

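Request:
{"api": "step_arm", "payload": {
  "targets": [
    [[0, 0, 0], [2, -1.5, 0], 0],
    [[0, 0, 0], [0, 0, 0], 0],
    [[0, 0, 0], [0, 0, 0], 0],
    [[0, 0, 0], [0, 0, 0], 0]
  ]
}}

```text
time: 8.13
tool_pos: [0.5491, -0.2168, 0.258]
tcp_rot: [2.868, 1.282, 0.0]
wrist_force: [-0.9, -0.9, -3.0]
width: 0.152
grip_force: 78.7
```

```bash
cat > rel.py <<'E'
from fit import *
from scipy.optimize import differential_evolution as DE
s=read_state();T=np.array(s["tool_pos"]);R=cv2.Rodrigues(np.array(s["tcp_rot"]))[0]
print(T,s["time"],s["wrist_force"])
F={};C={}
for c in("scene","side"):
    im=cv2.GaussianBlur(read_camera(c)[:,:,::-1].astype(np.float32),(0,0),.7);F[c]=max_g(im);C[c]=calibration(c)
def sc(c,P):
    p=proj(c,P,C[c]).astype(np.float32);return cv2.remap(F[c],p[:,:1],p[:,1:],cv2.INTER_LINEAR).mean()
def arc(c,r,lo,hi,x):
    o=-np.array(C[c]["R"]).T@C[c]["t"];y=np.arctan2(o[1]-x[1],o[0]-x[0]);return circ(x,r,y+np.linspace(lo,hi,60))
H=np.pi/2
def mouth(x): # near half outer edge + whole inner edge
    return -sum(sc(c,arc(c,.042,-H,H,x)) for c in F)
def flange(x):
    y=np.r_[x[:2],x[2]-.006]
    return -sum(sc(c,arc(c,.039,-H*.9,H*.9,y)) for c in F)
for n,f,c0 in(("mouth",mouth,[.5453,-.2203,.125]),("flange",flange,[.5453,-.2203,T[2]-.080])):
    r=DE(f,[(a-.008,a+.008) for a in c0],seed=1,maxiter=60,tol=1e-6);print(n,r.x.round(4),-r.fun)
    for c in F: # per-camera at nominal height
        g=lambda x:(sc(c,arc(c,.042,-H,H,np.r_[x,.125])) if n=="mouth" else sc(c,arc(c,.039,-H*.9,H*.9,np.r_[x,T[2]-.086])))
        print("  ",c,best(g,c0[:2])[0].round(4))
E
python3 rel.py
```

```text
[ 0.54911023 -0.21680774  0.25801637] 8.1333 [-0.85123352 -0.85162847 -3.01754303]
mouth [ 0.545  -0.2142  0.133 ] 619.2916259765625
   scene [ 0.531  -0.2188]
   side [ 0.5522 -0.2119]
flange [ 0.5452 -0.2194  0.1848] 694.7916259765625
   scene [ 0.536  -0.2189]
   side [ 0.5497 -0.2163]
```

Request:
{"api": "step_arm", "payload": {
  "targets": [
    [[0, 0, 0], [0, 0, 8], 0],
    [[0, 0, 0], [0, 0, 8], 0],
    [[0, 0, 0], [0, 0, 3], 0],
    [[0, 0, 0], [0, 0, 0], 0]
  ]
}}

```text
time: 8.57
tool_pos: [0.548, -0.2162, 0.2366]
tcp_rot: [-2.865, -1.281, 0.004]
wrist_force: [-0.1, 0.5, -3.3]
width: 0.156
grip_force: 78.8
```

Request:
{"api": "step_arm", "payload": {
  "targets": [
    [[0, 0, 0], [0, 0, 2], 0],
    [[0, 0, 0], [0, 0, 2], 0],
    [[0, 0, 0], [0, 0, 0], 0]
  ]
}}

```text
time: 8.82
tool_pos: [0.5491, -0.2167, 0.2345]
tcp_rot: [-2.868, -1.282, 0.0]
wrist_force: [0.1, -0.6, -2.6]
width: 0.153
grip_force: 78.8
```

Request:
{"api": "step_arm", "payload": {
  "targets": [
    [[0, 0, 0], [0, 0, 2], 0],
    [[0, 0, 0], [0, 0, 0], 0]
  ]
}}

```text
time: 8.98
tool_pos: [0.5491, -0.2167, 0.2328]
tcp_rot: [2.868, 1.282, -0.0]
wrist_force: [-0.7, -0.3, -3.6]
width: 0.155
grip_force: 78.8
```

Request:
{"api": "step_arm", "payload": {
  "targets": [
    [[0, 0, 0], [0, 0, 2], 0],
    [[0, 0, 0], [0, 0, 0], 0]
  ]
}}

```text
time: 9.15
tool_pos: [0.549, -0.2167, 0.2306]
tcp_rot: [-2.868, -1.282, 0.0]
wrist_force: [-0.7, -0.2, -2.9]
width: 0.153
grip_force: 78.8
```

Request:
{"api": "step_arm", "payload": {
  "targets": [
    [[0, 0, 0], [0, 0, 2], 0],
    [[0, 0, 0], [0, 0, 0], 0]
  ]
}}

```text
time: 9.32
tool_pos: [0.549, -0.2167, 0.2286]
tcp_rot: [-2.868, -1.282, 0.0]
wrist_force: [-0.2, 0.4, -3.2]
width: 0.156
grip_force: 78.8
```

Request:
{"api": "step_arm", "payload": {
  "targets": [
    [[0, 0, 0], [0, 0, 1], 0],
    [[0, 0, 0], [0, 0, 0], 0]
  ]
}}

```text
time: 9.48
tool_pos: [0.549, -0.2167, 0.2277]
tcp_rot: [-2.868, -1.282, 0.0]
wrist_force: [0.3, -0.6, -4.1]
width: 0.156
grip_force: 78.8
```

Request:
{"api": "step_arm", "payload": {
  "targets": [
    [[0, 0, 0], [0, 0, 1], 0],
    [[0, 0, 0], [0, 0, 0], 0]
  ]
}}

```text
time: 9.65
tool_pos: [0.5491, -0.2167, 0.2267]
tcp_rot: [-2.868, -1.282, 0.0]
wrist_force: [0.5, -0.6, -2.9]
width: 0.152
grip_force: 78.8
```

Request:
{"api": "step_arm", "payload": {
  "targets": [
    [[0, 0, 0], [0, 0, 1], 0],
    [[0, 0, 0], [0, 0, 0], 0]
  ]
}}

```text
time: 9.82
tool_pos: [0.5491, -0.2167, 0.2257]
tcp_rot: [-2.868, -1.282, 0.0]
wrist_force: [0.5, -0.3, -3.5]
width: 0.154
grip_force: 78.8
```

Request:
{"api": "step_arm", "payload": {
  "targets": [
    [[0, 0, 0], [0, 0, 1], 0],
    [[0, 0, 0], [0, 0, 0], 0]
  ]
}}

```text
time: 9.98
tool_pos: [0.5491, -0.2167, 0.2247]
tcp_rot: [-2.868, -1.282, 0.0]
wrist_force: [0.2, 0.5, -2.7]
width: 0.156
grip_force: 78.8
```

Request:
{"api": "step_arm", "payload": {
  "targets": [
    [[0, 0, 0], [0, 0, 1], 0],
    [[0, 0, 0], [0, 0, 0], 0]
  ]
}}

```text
time: 10.15
tool_pos: [0.5492, -0.2168, 0.2244]
tcp_rot: [2.868, 1.282, 0.0]
wrist_force: [-2.0, 0.5, -0.4]
width: 0.155
grip_force: 79.4
```

Request:
{"api": "step_arm", "payload": {
  "targets": [
    [[0, 0, 0], [0, 0, 1], 0],
    [[0, 0, 0], [0, 0, 0], 0]
  ]
}}

```text
time: 10.32
tool_pos: [0.5492, -0.2168, 0.2241]
tcp_rot: [2.868, 1.282, 0.0]
wrist_force: [-2.6, 1.0, 4.2]
width: 0.151
grip_force: 80.0
```

Request:
{"api": "step_arm", "payload": {
  "targets": [
    [[0, 0, 0], [0, 0, 1], 0],
    [[0, 0, 0], [0, 0, 0], 0]
  ]
}}

```text
time: 10.48
tool_pos: [0.5493, -0.2168, 0.224]
tcp_rot: [2.868, 1.282, 0.001]
wrist_force: [-4.9, 3.3, 8.8]
width: 0.153
grip_force: 80.7
```

Request:
{"api": "step_arm", "payload": {
  "targets": [
    [[0, 0, -0.05], [0.05, -0.23, 0], 0],
    [[0, 0, -0.05], [0.05, -0.23, 0], 0],
    [[0, 0, -0.05], [0.05, -0.23, 0], 0],
    [[0, 0, 0], [0, 0, 0], 0]
  ]
}}

```text
time: 10.82
tool_pos: [0.5491, -0.2176, 0.2241]
tcp_rot: [2.759, 1.495, 0.0]
wrist_force: [-3.7, -2.3, 6.0]
width: 0.156
grip_force: 80.3
```

Request:
{"api": "step_arm", "payload": {
  "targets": [
    [[0, 0, -0.05], [0.05, -0.23, 0], 0],
    [[0, 0, -0.05], [0.05, -0.23, 0], 0],
    [[0, 0, -0.05], [0.05, -0.23, 0], 0],
    [[0, 0, 0], [0, 0, 0], 0]
  ]
}}

```text
time: 11.15
tool_pos: [0.5487, -0.2172, 0.2241]
tcp_rot: [2.639, 1.697, 0.0]
wrist_force: [-2.7, -1.9, 6.7]
width: 0.152
grip_force: 80.2
```

```bash
python3 -c "
from h import *
s=read_state();print(s['tool_pos'],s['q'][5],s['wrist_force'],s['torque'])"
```

```text
[ 0.54868692 -0.21719109  0.22406866] 0.010844989677739541 [-2.65764289 -1.8832406   6.74839232] [-0.39970599  0.60223674  0.00568923]
```

Request:
{"api": "step_arm", "payload": {
  "targets": [
    [[0, 0, -0.05], [0, -0.1, 0], 0],
    [[0, 0, -0.05], [0, -0.1, 0], 0],
    [[0, 0, -0.05], [0, -0.1, 0], 0],
    [[0, 0, 0], [0, 0, 0], 0]
  ]
}}

```text
time: 11.48
tool_pos: [0.5483, -0.2171, 0.2241]
tcp_rot: [2.505, 1.89, -0.001]
wrist_force: [-3.8, -1.6, 7.0]
width: 0.152
grip_force: 80.3
```

Request:
{"api": "step_arm", "payload": {
  "targets": [
    [[0, 0, -0.05], [0, -0.1, 0], 0],
    [[0, 0, -0.05], [0, -0.1, 0], 0],
    [[0, 0, -0.05], [0, -0.1, 0], 0],
    [[0, 0, 0], [0, 0, 0], 0]
  ]
}}

```text
time: 11.82
tool_pos: [0.5478, -0.217, 0.2241]
tcp_rot: [2.356, 2.073, -0.002]
wrist_force: [-4.7, -2.2, 7.1]
width: 0.152
grip_force: 80.4
```

```bash
python3 -c "
from h import *
s=read_state();print(s['tool_pos'],s['q'][5],s['wrist_force'],s['torque'])"
```

```text
[ 0.54776188 -0.21701152  0.2241105 ] -0.28934384304576516 [-4.67610855 -2.20294311  7.12059016] [-0.38635008  0.88335189  0.09031239]
```

Request:
{"api": "step_arm", "payload": {
  "targets": [
    [[0, 0, -0.05], [-0.2, -0.4, 0], 0],
    [[0, 0, -0.05], [0, -0.3, 0], 0],
    [[0, 0, -0.05], [0, -0.2, 0], 0],
    [[0, 0, 0], [0, 0, 0], 0]
  ]
}}

```text
time: 12.15
tool_pos: [0.5472, -0.2169, 0.2241]
tcp_rot: [2.194, 2.243, -0.001]
wrist_force: [-4.0, -1.6, 6.7]
width: 0.148
grip_force: 80.3
```

Request:
{"api": "step_arm", "payload": {
  "targets": [
    [[0, 0, -0.05], [0, -0.1, 0], 0],
    [[0, 0, -0.05], [0, -0.1, 0], 0],
    [[0, 0, -0.05], [0, -0.1, 0], 0],
    [[0, 0, 0], [0, 0, 0], 0]
  ]
}}

```text
time: 12.48
tool_pos: [0.5465, -0.216, 0.2221]
tcp_rot: [2.023, 2.402, 0.0]
wrist_force: [-0.3, 1.3, -3.0]
width: 0.154
grip_force: 78.8
```

```bash
python3 -c "
from h import *
s=read_state();print(s['tool_pos'],s['q'][5],s['wrist_force'],s['torque'])"
```

```text
[ 0.5464801  -0.21599971  0.2220782 ] -0.5895767898601468 [-0.2639225   1.31107209 -3.00922808] [ 0.02772874 -0.00104959 -0.0729452 ]
```

Request:
{"api": "step_arm", "payload": {
  "targets": [
    [[0, 0, 0], [0, 0, 1.5], 0],
    [[0, 0, 0], [0, 0, 0], 0],
    [[0, 0, 0], [0, 0, 1.5], 0],
    [[0, 0, 0], [0, 0, 0], 0]
  ]
}}

```text
time: 12.82
tool_pos: [0.5461, -0.2156, 0.2181]
tcp_rot: [-2.025, -2.401, 0.001]
wrist_force: [-0.1, -1.8, -3.5]
width: 0.155
grip_force: 78.7
```

Request:
{"api": "step_arm", "payload": {
  "targets": [
    [[0, 0, 0], [0, 0, 1.5], 0],
    [[0, 0, 0], [0, 0, 0], 0]
  ]
}}

```text
time: 12.98
tool_pos: [0.5462, -0.2155, 0.2169]
tcp_rot: [-2.025, -2.401, 0.0]
wrist_force: [0.6, -0.6, -3.5]
width: 0.154
grip_force: 78.8
```

Request:
{"api": "step_arm", "payload": {
  "targets": [
    [[0, 0, 0], [0, 0, 1], 0],
    [[0, 0, 0], [0, 0, 0], 0]
  ]
}}

```text
time: 13.15
tool_pos: [0.5463, -0.2156, 0.2161]
tcp_rot: [-2.025, -2.402, 0.0]
wrist_force: [0.2, -0.1, -3.2]
width: 0.154
grip_force: 78.8
```

Request:
{"api": "step_arm", "payload": {
  "targets": [
    [[0, 0, 0], [0, 0, 1], 0],
    [[0, 0, 0], [0, 0, 0], 0]
  ]
}}

```text
time: 13.32
tool_pos: [0.5465, -0.2157, 0.2157]
tcp_rot: [2.025, 2.402, 0.0]
wrist_force: [-1.0, 0.2, -1.8]
width: 0.153
grip_force: 79.1
```

Request:
{"api": "step_arm", "payload": {
  "targets": [
    [[0, 0, 0], [0, 0, 1], 0],
    [[0, 0, 0], [0, 0, 0], 0]
  ]
}}

```text
time: 13.48
tool_pos: [0.5465, -0.2157, 0.2156]
tcp_rot: [2.025, 2.402, 0.0]
wrist_force: [-2.6, 1.5, 5.3]
width: 0.15
grip_force: 79.7
```

```bash
python3 -c "
from h import *
s=read_state();print(s['tool_pos'],s['q'][5],s['wrist_force'],s['torque'])"
```

```text
[ 0.54651328 -0.21566791  0.21556719] -0.5882932713012997 [-2.61886896  1.49026238  5.3343726 ] [ 0.06482477  0.61929413 -0.03440267]
```

Request:
{"api": "step_arm", "payload": {
  "targets": [
    [[0, 0, 0.05], [0, 0.15, 0.25], 0],
    [[0, 0, 0.05], [0, 0.15, 0.25], 0],
    [[0, 0, 0.05], [0, 0.15, 0.25], 0],
    [[0, 0, 0], [0, 0, 0], 0]
  ]
}}

```text
time: 13.82
tool_pos: [0.5471, -0.2157, 0.2147]
tcp_rot: [2.2, 2.242, 0.0]
wrist_force: [-2.9, 1.1, 4.8]
width: 0.153
grip_force: 79.9
```

```bash
python3 -c "
from h import *
s=read_state();print(s['tool_pos'],s['q'][5],s['wrist_force'],s['torque'])"
```

```text
[ 0.54710261 -0.21573942  0.21469703] -0.4366807378487366 [-2.90600042  1.09215578  4.76148437] [-0.07380584  0.50288963 -0.08675261]
```

Request:
{"api": "step_arm", "payload": {
  "targets": [
    [[0, 0, 0.05], [0, 0.05, 0.28], 0],
    [[0, 0, 0.05], [0, 0.05, 0.28], 0],
    [[0, 0, 0.05], [0, 0.1, 0.28], 0],
    [[0, 0, 0.05], [0, 0.1, 0.28], 0],
    [[0, 0, 0], [0, 0, 0], 0]
  ]
}}

```text
time: 14.23
tool_pos: [0.5478, -0.216, 0.2136]
tcp_rot: [2.411, 2.012, 0.001]
wrist_force: [-1.8, 0.2, 3.9]
width: 0.156
grip_force: 79.9
```

Request:
{"api": "step_arm", "payload": {
  "targets": [
    [[0, 0, 0.05], [0, 0.1, 0.28], 0],
    [[0, 0, 0.05], [0, 0.1, 0.28], 0],
    [[0, 0, 0.05], [0, 0.1, 0.28], 0],
    [[0, 0, 0.05], [0, 0.1, 0.28], 0],
    [[0, 0, 0], [0, 0, 0], 0]
  ]
}}

```text
time: 14.65
tool_pos: [0.548, -0.2159, 0.2124]
tcp_rot: [2.599, 1.762, 0.001]
wrist_force: [-2.0, 0.8, 3.9]
width: 0.157
grip_force: 80.0
```

```bash
python3 -c "
from h import *
s=read_state();print(s['tool_pos'],s['q'][5],s['wrist_force'],s['torque'])"
```

```text
[ 0.54796905 -0.21592603  0.21241162] -0.0383117257779265 [-2.00391511  0.83356773  3.87738129] [0.06750541 0.32271565 0.04236973]
```

Request:
{"api": "step_arm", "payload": {
  "targets": [
    [[0, 0, 0.05], [0, 0.1, 0.28], 0],
    [[0, 0, 0.05], [0, 0.1, 0.28], 0],
    [[0, 0, 0.05], [0, 0.1, 0.28], 0],
    [[0, 0, 0.05], [0, 0.1, 0.28], 0],
    [[0, 0, 0], [0, 0, 0], 0]
  ]
}}

```text
time: 15.07
tool_pos: [0.5484, -0.2161, 0.2114]
tcp_rot: [2.762, 1.494, 0.002]
wrist_force: [-2.1, -0.5, 4.8]
width: 0.155
grip_force: 80.1
```

Request:
{"api": "step_arm", "payload": {
  "targets": [
    [[0, 0, 0.05], [0, 0.1, 0.28], 0],
    [[0, 0, 0.05], [0, 0.1, 0.28], 0],
    [[0, 0, 0.05], [0, 0.1, 0.28], 0],
    [[0, 0, 0.0], [0, 0, 0], 0]
  ]
}}

```text
time: 15.4
tool_pos: [0.5487, -0.2164, 0.2105]
tcp_rot: [2.866, 1.282, 0.002]
wrist_force: [-2.0, -0.2, 3.6]
width: 0.153
grip_force: 80.0
```

```bash
python3 -c "
from h import *
s=read_state();print(s['tool_pos'],s['q'][5],s['wrist_force'],s['torque'])"
```

```text
[ 0.54866719 -0.21641719  0.21049663] 0.3115761883386215 [-2.03121128 -0.15460423  3.61050383] [-0.08899996  0.26624962 -0.02901644]
```

Request:
{"api": "step_arm", "payload": {
  "targets": [
    [[0, 0, 0.05], [0, 0.1, 0.28], 0],
    [[0, 0, 0.05], [0, 0.1, 0.28], 0],
    [[0, 0, 0.05], [0, 0.1, 0.28], 0],
    [[0, 0, 0], [0, 0, 0], 0]
  ]
}}

```text
time: 15.73
tool_pos: [0.5489, -0.2167, 0.2096]
tcp_rot: [2.954, 1.064, 0.002]
wrist_force: [-1.4, 0.0, 4.3]
width: 0.155
grip_force: 80.0
```

Request:
{"api": "step_arm", "payload": {
  "targets": [
    [[0, 0, 0.05], [0, 0.1, 0.28], 0],
    [[0, 0, 0.05], [0, 0.1, 0.28], 0],
    [[0, 0, 0.0], [0, 0, 0], 0]
  ]
}}

```text
time: 15.98
tool_pos: [0.5491, -0.2169, 0.2091]
tcp_rot: [3.003, 0.915, 0.002]
wrist_force: [-0.6, -2.1, 5.7]
width: 0.151
grip_force: 80.0
```

```bash
python3 -c "
from h import *
s=read_state();print(s['tool_pos'],s['q'][5],s['wrist_force'],s['torque'])"
```

```text
[ 0.54911592 -0.216943    0.20905312] 0.5610236136997921 [-0.64944776 -2.11621586  5.65700046] [-0.30200318  0.22879503 -0.09797479]
```

Request:
{"api": "step_arm", "payload": {
  "targets": [
    [[0, 0, 0.05], [0, 0.1, 0.28], 0],
    [[0, 0, 0.05], [0, 0.1, 0.28], 0],
    [[0, 0, 0], [0, 0, 0], 0]
  ]
}}

```text
time: 16.23
tool_pos: [0.5494, -0.2172, 0.209]
tcp_rot: [3.045, 0.765, 0.003]
wrist_force: [-3.1, -0.4, 7.5]
width: 0.152
grip_force: 80.4
```

```bash
python3 -c "
from h import *
s=read_state();print(s['tool_pos'],s['q'][5],s['wrist_force'],s['torque'])"
```

```text
[ 0.54941629 -0.2172447   0.20900014] 0.6605787175616316 [-3.11805943 -0.36389953  7.45487273] [-0.32875249  0.31209171 -0.09776142]
```

The flange stopped going down at 0.2090, which is 15.5 mm below the first contact, so it is on the rim. I'll take the preload off, let go and back away.

Request:
{"api": "step_arm", "payload": {
  "targets": [
    [[0, 0, 0], [0, 0, -1.5], 0],
    [[0, 0, 0], [0, 0, 0], 0],
    [[0, 0, 0], [0, 0, 0], 20],
    [[0, 0, 0], [0, 0, 0], 40],
    [[0, 0, 0], [0, 0, 0], 50]
  ],
  "grip_force": 20
}}

```text
time: 16.65
tool_pos: [0.5484, -0.2163, 0.2085]
tcp_rot: [-3.046, -0.764, 0.001]
wrist_force: [0.8, -0.7, 0.2]
width: 0.503
grip_force: 0.0
```

Request:
{"api": "step_arm", "payload": {
  "targets": [
    [[0, 0, 0], [0, 0, 0], 50],
    [[0, 0, 0], [0, 0, 0], 50],
    [[0, 0, 0], [0, 0, -10], 50],
    [[0, 0, 0], [0, 0, -20], 50],
    [[0, 0, 0], [0, 0, -30], 50]
  ]
}}

```text
time: 17.07
tool_pos: [0.5468, -0.2158, 0.2669]
tcp_rot: [-3.043, -0.762, 0.008]
wrist_force: [0.4, -0.5, 0.5]
width: 0.586
grip_force: 0.0
```

Request:
{"api": "step_arm", "payload": {
  "targets": [
    [[0, 0, 0], [-20, 0, -20], 50],
    [[0, 0, 0], [-30, 0, 0], 50],
    [[0, 0, 0], [-30, 0, 0], 50],
    [[0, 0, 0], [0, 0, 0], 50],
    [[0, 0, 0], [0, 0, 0], 50]
  ]
}}

```text
time: 17.48
tool_pos: [0.4772, -0.2549, 0.29]
tcp_rot: [3.048, 0.76, 0.002]
wrist_force: [-0.2, 0.3, -0.5]
width: 0.587
grip_force: 0.0
```

```bash
cat > chk.py <<'E'
from fit import *
s=read_state();T=np.array(s["tool_pos"]);print(T,s["time"],s["wrist_force"],s["width"])
cal=calibration("wrist");im=read_camera("wrist");save(im,"w5.png");G=field("pics/w5.png");al=np.linspace(0,2*np.pi,180,endpoint=False)
x0=(.5453,-.2203)
print("rim",best(lambda x:score(G,cal,circ((*x,.125),.042,al)),x0))
for zt in(.131,.133,.137):print("flange",zt,best(lambda x:score(G,cal,circ((*x,zt),.039,al)),x0))
print(proj("wrist",[[.5453,-.2203,.131]],cal))
E
python3 chk.py
```

```text
[ 0.47720991 -0.25489877  0.29001027] 17.4833 [-0.16904357  0.33565893 -0.51908736] 0.5870784270140639
rim (array([ 0.54522634, -0.2201069 ]), np.float64(220.6881103515625))
flange 0.131 (array([ 0.54531212, -0.21825121]), np.float64(271.0373840332031))
flange 0.133 (array([ 0.54536155, -0.21791971]), np.float64(249.73983764648438))
flange 0.137 (array([ 0.54395486, -0.22003445]), np.float64(225.22323608398438))
[[286.45233903 112.26824938]]
```

View pics/w5.png

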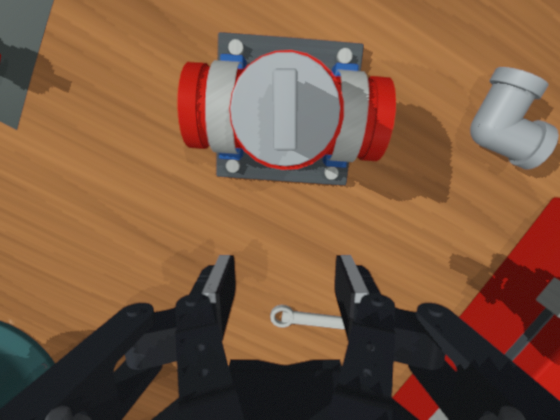

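The plug sits flat on the tee at (286, 110), with a thin red rim showing all round it and the gripper well clear. The flange fits best at z = 0.131 m, which is the seated height.

```bash
python3 -c "
from workcell import *
print(finish_job())"
```

```text
the job is handed in; nothing more can be done
None
```

The grey plug is screwed into the red tee's branch with its flange on the rim and the gripper clear of it; I handed the job in at about 17.5 s (no verdict was returned), no forces came near the limits, and I touched none of the other fittings or tools.

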